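Hang the key caddy, then set and clamp the rack's sliding leg

ROBOT

A 6-joint arm with a two-finger parallel gripper is mounted at the origin on the work surface. World frame = base frame: x ahead of the robot, y to its left, z up, the work surface at z = 0. Lengths are in m, angles in rad, forces in N, time in s.
With the tool pointing down it reaches from about 0.225 to 0.875 m from the base axis. Payload 3.4 kg.
Tool frame: the origin (TCP) lies between the finger pads; the fingertips stand 17 mm ahead of it and the grasp point (between the pads) lies 2 mm behind it; y points along the fingers, z is the direction in which the jaws open and shut, and the axes are right-handed (so a half turn about y gives the same grasp; the last joint's range is limited). The gripper opens to 85 mm and grips with 20 to 120 N. Pads are 22 mm wide; open, the fingers measure 114 mm over their backs; the gripper's body (76 mm by 85 mm) begins 54 mm behind the grasp point. The pads swing forward as they close: fully open they stand 13 mm farther back than shut.
Start: joints at [1.194, 0.276, 1.505, -0, 1.361, -0.121], TCP at [0.146, 0.556, 0.248] pointing down, gripper open.
Joint ranges: [-2.89, 2.89], [-0.75, 2.08], [0.22, 2.7], [-1.18, 4.32], [0.11, 2.71], [-2.7, 2.7]. Speed limits (rad/s): [2.57, 2.57, 3.14, 3.14, 3.14, 3.14].

INTERFACE

Orientations are given as a unit quaternion [w, x, y, z].
In Python, from rig import manip, get_image, camera_model, sign_off, spot_in, silhouettes, spot_point gives the robot as it stands.
- The arm moves only by the tool jog_arm, never from a script. Its argument "targets" is a list of rows, each a list of 3 entries, a list of its own where there are three numbers: the finger opening in m, from 0 to 0.0854, then the shift along the world's x, y, z in m, then the turn about the world's z in rad. In form: [[claw, [x, y, z], spin], ...]. A call has 1 to 10 rows; each row shifts and turns the commanded pose from where the row before left it; what a row does not reach is not made up. A row lasts 1/8 s, in which the tool goes at most 62.5 mm and 10.7 degrees, less where a joint would pass 70% of its speed; a pose out of reach is approached as far as the arm can. A call with a gripper value outside its range is refused whole. The fingers move at their own pace and stop on an object; "force" is the grip in N (left out, the last holds). Time passes only in rows, so rows that do not move let the fingers close. It gives the time, the measured TCP pose, the force and the opening at its end, in the units of the state.
- manip.get_state(): the state, without advancing time (a new reading comes with each control period).
- get_image(name): name is "scene" or "top" or "wrist"; returns (picture, depth): 400x640x3 uint8, red, green, blue; 400x640 float32, m along the optical axis (not along the pixel's ray), 0 where there is no reading.
- camera_model(name): a dict with "mtx" (3x3 intrinsics, pixels), "world_from_camera" (4x4, takes a point from camera to world coordinates). Camera axes: x right, y up, looking along -z (the intrinsics and any distortion apply to the point x, -y, -z); pixel columns grow to the right and rows downward; lengths in m; the calibration is good to about 2 mm. A picture is of the moment at which its call begins: read the wrist's pose just before it. camera_model takes no time and is no camera call; for the wrist camera it gives the pose at the moment of the call.
- sign_off(): hands the job in, once; it reports no verdict.
Trained networks look in the newest picture that a camera, given by its name, has taken for a name from the list of things; names that differ only in an ending like _2 or _b are one class to them, and where a whole thing is asked for, a point or a joint stands for the part that bears it (a point fixed in the world has none). Each returns a list of dicts, best first, with "score" (0 to 1); they miss things now and then, are a little off and sometimes report something else, mostly with a low value. They report only what shows in the picture. A call takes as long as a camera call. They do not tell look-alikes from the thing itself.
- spot_in(name, camera): "position" ([column, row] in pixels, amid what is visible of it).
- silhouettes(name, camera): "mask" (400x640 bool, what is visible of it) and "position" ([column, row] in pixels, amid what is visible of it).
- spot_point(name, camera): "position" ([column, row] in pixels: a listed point, or the origin of a listed thing).
The state is a dict: "clock": time; "qpos": joint angles; "qd": joint speeds; "effort": joint torques, N m; "position": TCP position; "ee_rot": TCP orientation; "contact_force": force on the tool from outside, world axes, zero at the start; "moment": the same for the moment, N m; "width": finger opening in m.
Only numpy, scipy, OpenCV 4.12 (cv2) and the standard library are available. Lean on these libraries where they do the work, as an engineer would, in place of code of your own. Each camera call takes 0.05 s, during which the arm holds its last target.

TASK

Hang the small key caddy by its handle on the rack's hook and let go of it. Then, with the cam lever still open, draw the rack's sliding leg out until its foot bar is level with the length mark (the rider on the scale strip), pause there for a moment, and while keeping the leg at the mark squeeze the cam lever fully closed. Finish still gripping the leg and lever so that the leg stays at the mark, and leave the keys, the fob and the phone stand where they are.

Things in the scene. Friction and masses are not known exactly. Their poses are not given: they have to be found in the camera images.
- caddy_tab (a point): Centre of the plastic lifting tab on the handle of a loose aluminium key caddy (150 g, box 44 x 82 mm, 45 mm high), 115 mm above its underside. Tab 20 mm along y, 14 mm along x, 44 mm high, standing on the handle bar; grip it from above, fingers closing along y, tips not below the bar's top (22 mm under this point). z up, y along the bar.
- caddy_bar (a point): Centre of the underside of the caddy's handle bar, 85 mm above the caddy's underside, 30 mm straight below caddy_tab. The bar runs along y (82 mm), 10 mm wide in x, 8 mm thick; the clear opening below it is 76 mm wide (y) and 40 mm high. This underside rests on the hook when hung. As the box is below the bar, carry the bar in level over the upturned tip from the hook's free end, then lower it.
- hook_seat (a point): Middle of the flat top of the rack's long steel hook (10 mm wide, level), 150 mm above the work surface; the caddy's bar rests here, its y along this y, either way round. -x points to the free end, whose tip turns up 14 mm above the seat, inner face 41 mm away; the post's head (top 16 mm above the seat) is 42 mm away at +x. The head swivels stiffly (0.35 N m); its angle varies.
- foot_bar (a point): Middle of the top of the leg's rubber foot bar, the cross bar at the leg's outer end: 112 mm in x, 12 mm in y, 4 to 34 mm above the surface. Axes as the rack: the leg slides out along -y. At the mark this point is level with it along y. Its inner face is 6 mm to +y; open fingers astride the grip plates can push the leg out on this face with their sides.
- leg_grip (a point): Point on the leg's centre line between two black grip plates, 28 mm to +y of foot_bar, 36 mm above the surface. Fixed cheek: outer face 22 mm to -x. Lever plate: outer face 36 mm to +x open, 22 mm closed (58 mm wide open, 44 mm closed and centred here). Plates reach 21 mm each way in y, 18 to 54 mm above the surface; lever roll on top 59 mm. Leg rigid sideways.
- lever_pad (a point): Centre of the cam lever's upright plate (10 mm thick in x, 42 mm in y, 36 mm high). It slides on the leg along -x to close; pushed from its +x side, toward the fixed cheek. Axes as the rack.
- lever (a joint): How far the cam lever is closed, m: 0 open (start), 0.014 fully closed against its stop. Moves with about 5 N and stays where left.
- leg (a joint): How far the leg is drawn out, m: 0 at the start, at most 0.13. A spring draws it back in with about 1.6 N at 0 rising to 3.5 N at 0.1, whether or not the lever is closed (plus 0.6 N friction).
- mark: Length mark: dark steel rider 26 mm (x) by 8 mm (y), 14 mm high, fixed astride the aluminium scale strip that lies beside the leg, 98 mm to +x of the leg's centre line. Origin under its centre; axes as the rack; a thin pointer looks toward the leg. It lies 34 to 84 mm beyond (-y of) the foot bar's start.
- key_a: Brass-plated key, loose, 60 mm long, lying flat; leave alone.
- key_b: Brass-plated key, loose, 60 mm long, lying flat; leave alone.
- fob: Black plastic scooter fob, 62 x 34 x 14 mm, loose; leave alone.
- phone_stand: Blue silicone phone stand, 85 x 70 mm, about 90 mm high, loose; leave alone.
Not all that is in view belongs to the job. Of the things that look like the part that bears caddy_tab, the largest one is meant.

How it is judged:
By the outcome, as a careful person would: the job done as asked, in the order asked, and still so for the second after the job is handed in, while the arm keeps its last pose, push and grip.
It also fails if it takes over 61 s, if anything falls off the work surface, if the arm or the gripper's body presses on something with over 40 N, if the wrist force passes 120 N, or if a joint passes its speed limit or range.

## Working session

There is one attempt and no reset: what is moved stays moved. The work goes in short steps, Python scripts to look and compute and a tool call to move; the robot and the scene stay as the last step left them, time stands still between calls to the robot, and variables do not carry over. Pictures are saved under pics/ and viewed, and the job is handed in when it is done.

Besides the shell and the picture viewer there is one more tool, called after ">>>" in YAML: its name, and indented under it one key for each argument. jog_arm: Moves the arm, as the interface text tells. Its arguments: {"type":"object","properties":{"targets":{"type":"array","items":{"type":"array"}},"force":{"type":"number"}},"required":["targets"]}

```bash
mkdir -p pics; cat > h.py <<'E'
import numpy as np, cv2, json
from rig import manip, get_image, camera_model, sign_off, spot_in, silhouettes, spot_point
def save(img,n): cv2.imwrite('pics/'+n+'.png',img[:,:,::-1])
def cloud(dep,cm):
    K=np.array(cm['mtx']);T=np.array(cm['world_from_camera'])
    v,u=np.mgrid[0:400,0:640]
    x=(u-K[0,2])/K[0,0]*dep; y=(v-K[1,2])/K[1,1]*dep
    P=np.stack([x,-y,-dep],-1)@T[:3,:3].T+T[:3,3]
    P[dep==0]=np.nan
    return P
def ray_z(px,cm,z):
    K=np.array(cm['mtx']);T=np.array(cm['world_from_camera'])
    d=T[:3,:3]@np.array([(px[0]-K[0,2])/K[0,0],-(px[1]-K[1,2])/K[1,1],-1]); o=T[:3,3]
    return o+d*(z-o[2])/d[2]
E
python3 - <<'E'
from h import *
for c in ['scene','top']:
    im,d=get_image(c); save(im,c+'0'); np.savez('/tmp/'+c+'0.npz',im=im,d=d)
    cm=camera_model(c); print({k:(np.array(v).round(3).tolist() if not isinstance(v,str) else v) for k,v in cm.items()})
print(manip.get_state())
E
```

```text
{'mtx': [[391.725, 0.0, 319.218], [0.0, 391.725, 203.184], [0.0, 0.0, 1.0]], 'world_from_camera': [[-0.652, -0.62, 0.436, 1.094], [0.758, -0.543, 0.362, 0.374], [0.012, 0.566, 0.824, 1.107], [0.0, 0.0, 0.0, 1.0]]}
{'mtx': [[460.868, 0.0, 318.266], [0.0, 460.868, 202.551], [0.0, 0.0, 1.0]], 'world_from_camera': [[0.025, 0.979, -0.203, 0.357], [-1.0, 0.024, -0.008, -0.067], [-0.003, 0.203, 0.979, 1.312], [0.0, 0.0, 0.0, 1.0]]}
{'clock': 0.1, 'qpos': array([ 1.19400604e+00,  2.76537610e-01,  1.50601315e+00,  3.47678882e-05,
        1.36070521e+00, -1.21011408e-01]), 'qd': array([ 0.00099223, -0.00073627, -0.00270133, -0.00230792,  0.00010971,
        0.00101132]), 'effort': array([ 2.64113965e-03, -4.17703915e+01, -2.46405834e+01, -1.77024922e-04,
        6.00862622e-03,  1.78724278e-06]), 'position': array([0.14530938, 0.555876  , 0.24752022]), 'ee_rot': array([-0.70076448,  0.70189846, -0.09034422,  0.09003119]), 'contact_force': array([ 0.42553562, -0.71300487,  1.15073463]), 'moment': array([0.04055905, 0.02375898, 0.00814308]), 'width': 0.0855844574166963}
```

View pics/scene0.png

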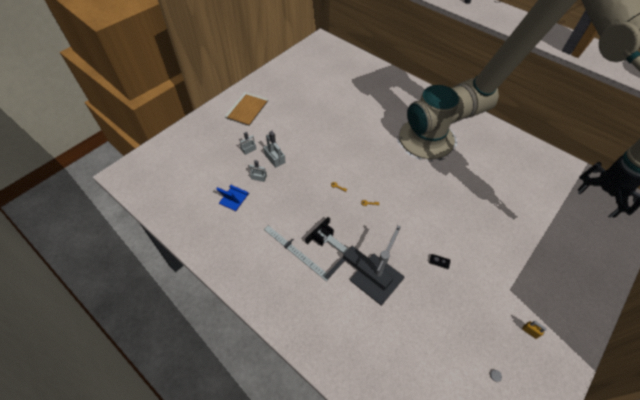

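View pics/top0.png

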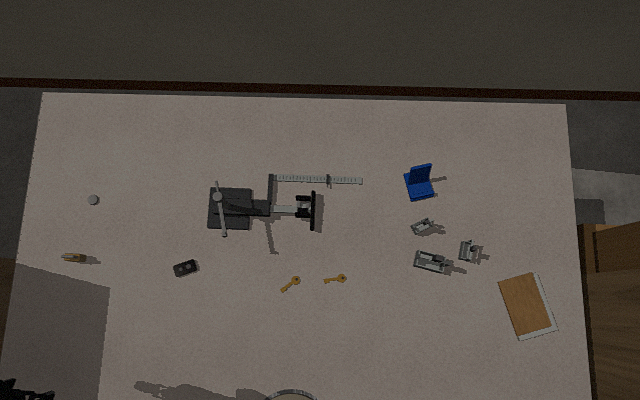

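```bash
python3 - <<'E'
from h import *
for c in ['top','scene']:
    im,d=get_image(c); cm=camera_model(c);P=cloud(d,cm)
    for n in ['caddy_tab','caddy_bar','hook_seat','foot_bar','leg_grip','lever_pad','mark']:
        for r in spot_point(n,c)[:4]:
            p=r['position'];q=P[int(round(p[1])),int(round(p[0]))]
            print(c,n,round(r['score'],2),np.round(p,1),q.round(3))
print(manip.get_state()['clock'])
E
```

```text
top caddy_tab 0.59 [436.5 257.4] [ 0.466 -0.359  0.14 ]
top caddy_tab 0.5 [471.2 248.6] [ 0.496 -0.469  0.074]
top caddy_tab 0.48 [426.3 222.7] [ 0.561 -0.346  0.093]
top caddy_bar 0.76 [435.7 261.4] [ 0.459 -0.367  0.106]
top caddy_bar 0.71 [472.8 245.8] [ 0.502 -0.47   0.091]
top caddy_bar 0.47 [424.  223.4] [ 0.563 -0.343  0.082]
top hook_seat 0.62 [220.5 214. ] [0.561 0.194 0.151]
top foot_bar 0.83 [313.9 203.9] [ 0.617 -0.044  0.034]
top foot_bar 0.71 [303.8 205.9] [ 0.611 -0.016  0.034]
top leg_grip 0.84 [307.4 210.9] [ 0.595 -0.025  0.043]
top lever_pad 0.64 [219.6 216.9] [0.554 0.193 0.151]
top lever_pad 0.56 [306.2 197.8] [ 0.629 -0.022  0.056]
top mark 0.54 [328.1 180.2] [ 0.695 -0.083  0.01 ]
scene caddy_tab 0.84 [275.5 133.9] [ 0.372 -0.452  0.   ]
scene caddy_tab 0.69 [246.7 134.2] [ 0.497 -0.466  0.087]
scene caddy_tab 0.68 [257.3 164.8] [ 0.567 -0.344  0.073]
scene caddy_bar 0.69 [247.1 136.6] [ 0.497 -0.469  0.069]
scene caddy_bar 0.65 [253.9 167.7] [ 0.548 -0.392  0.001]
scene caddy_bar 0.61 [276.3 144.1] [ 0.466 -0.351  0.091]
scene hook_seat 0.62 [392.2 242.4] [0.553 0.191 0.148]
scene foot_bar 0.9 [315.2 232.3] [ 0.629 -0.027  0.057]
scene foot_bar 0.66 [236.  199.2] [ 0.701 -0.31   0.045]
scene leg_grip 0.8 [318.4 232.1] [ 0.609 -0.032  0.025]
scene leg_grip 0.33 [338.1 187. ] [ 0.414 -0.106  0.004]
scene lever_pad 0.7 [440.  265.5] [0.444 0.324 0.006]
scene lever_pad 0.58 [317.8 238.4] [ 0.636 -0.008  0.05 ]
scene lever_pad 0.54 [321.1 232.9] [ 0.606 -0.022  0.026]
scene mark 0.4 [285.6 244.2] [ 0.703 -0.084  0.013]
0.9
```

The scene shows the rack mid-table, with leg and foot bar toward world -y and the scale strip on its +x side. There are three look-alike caddies at top pixels (432,262), (423,227) and (469,250). The largest is at (432,262), with its bar roughly along world y.

```bash
python3 - <<'E'
from h import *
z=np.load('/tmp/top0.npz'); im=z['im']; 
a=cv2.resize(im[160:250,200:370],None,fx=4.7,fy=4.7,interpolation=cv2.INTER_CUBIC)
save(a,'rackzoom')
a=cv2.resize(im[205:285,400:490],None,fx=6,fy=6,interpolation=cv2.INTER_CUBIC); save(a,'cadzoom')
cm=camera_model('top');P=cloud(z['d'],cm)
def stat(n,m):
    q=P[m]; q=q[~np.isnan(q[:,0])]; 
    if len(q)<5: print(n,len(q));return
    (c,s,an)=cv2.minAreaRect(q[:,:2].astype(np.float32)); print(n,len(q),q.mean(0).round(4),'min',q.min(0).round(3),'max',q.max(0).round(3),'rect',np.round(c,4),np.round(s,3),round(an,1))
def box(x0,x1,y0,y1,z0,z1): return (P[...,0]>x0)&(P[...,0]<x1)&(P[...,1]>y0)&(P[...,1]<y1)&(P[...,2]>z0)&(P[...,2]<z1)
# big caddy
stat('tab',box(.42,.52,-.42,-.30,.10,.16))
stat('bar',box(.42,.52,-.42,-.30,.083,.10))
stat('box',box(.42,.52,-.42,-.30,.03,.06))
stat('cadall',box(.42,.52,-.42,-.30,.03,.2))
stat('hook',box(.45,.66,.1,.28,.13,.2)); stat('hook hi',box(.45,.66,.1,.28,.158,.2))
m=box(.45,.66,.1,.28,.14,.156); stat('hookseat',m)
q=P[m]; x=q[:,0]
l=cv2.fitLine(q[:,:2].astype(np.float32),cv2.DIST_HUBER,0,.01,.01).ravel(); print('hookline',l)
stat('foot',box(.52,.69,-.06,.03,.025,.06))
stat('foot lo',box(.52,.69,-.06,.03,.028,.04))
stat('leg hi',box(.52,.69,-.06,.03,.045,.07))
stat('mark',box(.67,.73,-.12,-.03,.006,.03))
stat('strip',box(.67,.73,-.2,.08,.002,.03))
stat('base',box(.5,.7,.1,.26,.01,.08))
# table
t=P[300:330,350:450].reshape(-1,3); print('table',np.nanmean(t,0))
E
```

```text
tab 73 [ 0.4642 -0.366   0.1292] min [ 0.457 -0.391  0.101] max [ 0.473 -0.357  0.144] rect [ 0.4636 -0.3749] [0.035 0.014] 76.5
bar 92 [ 0.4659 -0.3639  0.093 ] min [ 0.453 -0.407  0.083] max [ 0.478 -0.327  0.1  ] rect [ 0.4646 -0.3676] [0.082 0.012] 76.0
box 145 [ 0.4634 -0.3654  0.0431] min [ 0.436 -0.41   0.03 ] max [ 0.495 -0.326  0.058] rect [ 0.4656 -0.3672] [0.081 0.045] 75.5
cadall 320 [ 0.4644 -0.3649  0.078 ] min [ 0.436 -0.41   0.03 ] max [ 0.495 -0.326  0.144] rect [ 0.4654 -0.3679] [0.083 0.045] 75.5
hook 287 [0.5763 0.193  0.1552] min [0.503 0.173 0.131] max [0.649 0.213 0.171] rect [0.5764 0.1956] [0.149 0.024] 8.5
hook hi 95 [0.5903 0.1965 0.1659] min [0.503 0.173 0.159] max [0.616 0.212 0.171] rect [0.5598 0.1932] [0.115 0.024] 8.7
hookseat 178 [0.5685 0.1913 0.1501] min [0.505 0.173 0.141] max [0.649 0.213 0.155] rect [0.577  0.1924] [0.149 0.018] 9.4
hookline [0.9748837  0.22271463 0.5780858  0.19381535]
foot 500 [ 0.604  -0.0185  0.0389] min [ 0.545 -0.047  0.025] max [0.655 0.029 0.06 ] rect [ 0.6008 -0.0083] [0.076 0.11 ] 89.1
foot lo 289 [ 0.6031 -0.0245  0.0336] min [ 0.545 -0.047  0.028] max [0.655 0.029 0.04 ] rect [ 0.6008 -0.0083] [0.075 0.11 ] 89.1
leg hi 143 [ 0.6098 -0.0119  0.0557] min [ 0.58  -0.033  0.045] max [0.639 0.008 0.066] rect [ 0.6091 -0.0126] [0.04 0.06] 88.5
mark 131 [ 0.6978 -0.0745  0.009 ] min [ 0.673 -0.117  0.006] max [ 0.729 -0.03   0.022] rect [ 0.7002 -0.0737] [0.049 0.089] 10.6
strip 998 [ 0.6984 -0.0548  0.0056] min [ 0.67  -0.2    0.002] max [0.73  0.08  0.022] rect [ 0.6999 -0.0599] [0.28 0.06] 89.9
base 1518 [0.6012 0.1827 0.0269] min [0.544 0.1   0.01 ] max [0.666 0.26  0.079] rect [0.6048 0.18  ] [0.16 0.12] 89.1
table [ 0.31830557 -0.28824282  0.00074334]
```

View pics/rackzoom.png

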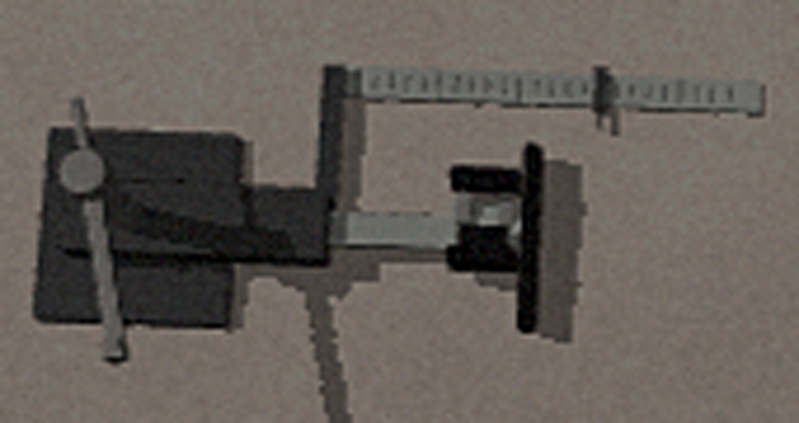

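View pics/cadzoom.png

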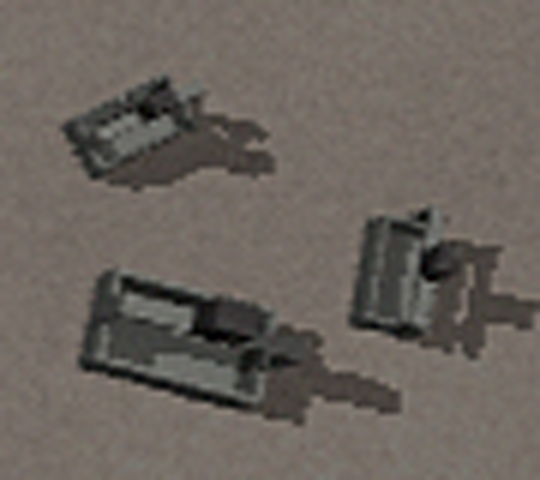

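```bash
python3 - <<'E'
from h import *
from scipy.spatial.transform import Rotation as R
s=manip.get_state(); q=s['ee_rot']; M=R.from_quat([q[1],q[2],q[3],q[0]]).as_matrix(); print(M.round(3))
z=M[:,2]; print('jaw ang',np.degrees(np.arctan2(z[1],z[0])))
zz=np.load('/tmp/top0.npz');cm=camera_model('top');P=cloud(zz['d'],cm)
q=P.reshape(-1,3); q=q[(q[:,0]>.515)&(q[:,0]<.58)&(q[:,1]>.16)&(q[:,1]<.22)&(q[:,2]>.143)&(q[:,2]<.158)]
for x in np.arange(.515,.58,.008):
    k=q[(q[:,0]>=x)&(q[:,0]<x+.008)]; print(x.round(3),len(k),k[:,1].min().round(4),k[:,1].max().round(4))
l=cv2.fitLine(q[:,:2].astype(np.float32),cv2.DIST_HUBER,0,.01,.01).ravel(); print(l,np.degrees(np.arctan(l[1]/l[0])),q[:,2].mean())
for lo,hi in[(.159,.2)]:
    p=P.reshape(-1,3); p=p[(p[:,0]>.48)&(p[:,0]<.66)&(p[:,1]>.15)&(p[:,1]<.24)&(p[:,2]>lo)&(p[:,2]<hi)]
    a=p[p[:,0]<.54]; b=p[p[:,0]>.54]
    for c in(a,b): print(len(c),c.mean(0).round(4),c.min(0).round(4),c.max(0).round(4))
E
```

```text
[[ 0.967  0.     0.253]
 [-0.253  0.     0.967]
 [-0.    -1.     0.   ]]
jaw ang 75.34419566702057
0.515 15 0.1754 0.1864
0.523 16 0.1771 0.1869
0.531 14 0.1794 0.1909
0.539 12 0.1822 0.1904
0.547 13 0.183 0.1937
0.555 13 0.1846 0.1938
0.563 14 0.1867 0.197
0.571 12 0.1892 0.1969
0.579 3 0.1895 0.1977
[0.97437173 0.22494394 0.5467787  0.18693194] 12.99958 0.15022898985581198
14 [0.5076 0.1785 0.1638] [0.5033 0.173  0.1595] [0.5115 0.1828 0.1677]
80 [0.6046 0.1998 0.1663] [0.592  0.1883 0.1601] [0.6164 0.2117 0.1711]
```

>>> jog_arm:
  targets:
    - [0.085,[0.016,-0.046,0],0]
    - [0.085,[0.016,-0.046,0],0]
    - [0.085,[0.016,-0.046,0],0]
    - [0.085,[0.016,-0.046,0],0]
    - [0.085,[0.016,-0.046,0],0]
    - [0.085,[0.016,-0.046,0],0]
    - [0.085,[0.016,-0.046,0],0]
    - [0.085,[0.016,-0.046,0],0]
    - [0.085,[0.016,-0.046,0],0]
    - [0.085,[0.016,-0.046,0],0]

```text
clock: 2.15
position: [0.3059, 0.0949, 0.2487]
ee_rot: [0.702, -0.701, 0.09, -0.091]
contact_force: [0.7, 1.1, -0.5]
width: 0.0853
```

>>> jog_arm:
  targets:
    - [0.085,[0.016,-0.046,0],0]
    - [0.085,[0.016,-0.046,0],0]
    - [0.085,[0.016,-0.046,0],0]
    - [0.085,[0.016,-0.046,0],0]
    - [0.085,[0.016,-0.046,0],0]
    - [0.07,[0.016,-0.046,0],0]
    - [0.06,[0.016,-0.046,0],0]
    - [0.05,[0.016,-0.046,0],0]
    - [0.05,[0.016,-0.046,0],0]
    - [0.05,[0,0,0],0]

```text
clock: 3.4
position: [0.4505, -0.3211, 0.2477]
ee_rot: [-0.701, 0.702, -0.091, 0.091]
contact_force: [-1.0, 1.3, 0.3]
width: 0.0502
```

```bash
python3 - <<'E'
from h import *
s=manip.get_state(); print(s['position'],s['qpos'].round(3),s['contact_force'])
im,d=get_image('wrist'); cm=camera_model('wrist'); save(im,'w1');P=cloud(d,cm)
for n in ['caddy_tab','caddy_bar']:
    for r in spot_point(n,'wrist')[:3]:
        p=r['position'];q=P[int(p[1]),int(p[0])]; print(n,r['score'],p,q, ray_z(p,cm,.115 if n=='caddy_tab' else .085))
p=P.reshape(-1,3); p=p[(abs(p[:,0]-.465)<.06)&(abs(p[:,1]+.367)<.055)]
for lo,hi in[(.128,.145),(.086,.098),(.03,.055),(.1,.145)]:
    k=p[(p[:,2]>lo)&(p[:,2]<hi)]
    if len(k)>5:print(lo,len(k),k.mean(0).round(4),cv2.minAreaRect(k[:,:2].astype(np.float32)))
E
```

```text
[ 0.45047402 -0.32108237  0.247695  ] [-7.450e-01  2.430e-01  1.553e+00 -1.000e-03  1.345e+00 -2.057e+00] [-1.03366687  1.31817838  0.28162479]
caddy_tab 0.77 [321.4, 291.4] [ 0.55805107 -0.34731386  0.08369152] [ 0.53857049 -0.34194654  0.115     ]
caddy_tab 0.62 [267.4, 224.7] [ 0.45675508 -0.36583137  0.13085575] [ 0.46294097 -0.36999662  0.115     ]
caddy_bar 0.97 [275.8, 212.9] [ 0.45717811 -0.36300417  0.10334893] [ 0.46396353 -0.3668211   0.085     ]
caddy_bar 0.74 [194.1, 254.4] [ 0.49167805 -0.46729053  0.06693729] [ 0.48511305 -0.45751257  0.085     ]
caddy_bar 0.65 [324.3, 280.6] [ 0.55948506 -0.3442174   0.06167372] [ 0.5462865  -0.34078278  0.085     ]
0.128 508 [ 0.4618 -0.3663  0.1364] ((0.46286359429359436, -0.3672173321247101), (0.020393338054418564, 0.014282969757914543), 74.16374206542969)
0.086 862 [ 0.4621 -0.3665  0.093 ] ((0.4624309241771698, -0.3673165738582611), (0.08172891288995743, 0.012445450760424137), 76.4462661743164)
0.03 732 [ 0.4479 -0.3683  0.0424] ((0.45818787813186646, -0.3663460910320282), (0.08137698471546173, 0.03482798486948013), 77.08209228515625)
0.1 817 [ 0.4605 -0.3654  0.1282] ((0.46282923221588135, -0.3672049045562744), (0.020398644730448723, 0.014336546882987022), 74.06671905517578)
```

View pics/w1.png

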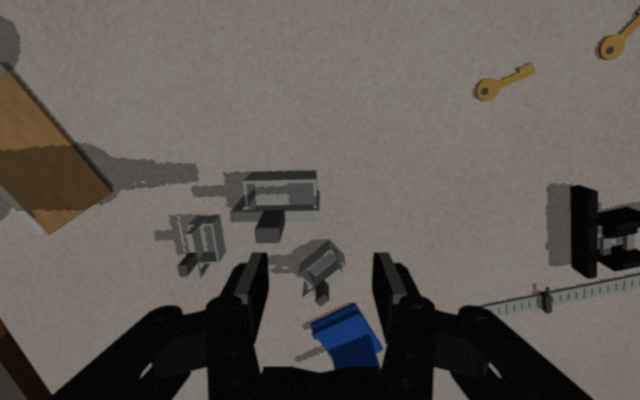

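The wrist view shows the largest caddy at (275,200) with its tab at (268,226). Its size (20×14 mm tab, 82 mm bar) and height match the description, and it lies about 46 mm further in -y.

>>> jog_arm:
  targets:
    - [0.05,[0.0065,-0.023,0],0]
    - [0.05,[0.007,-0.023,0],0]
    - [0.05,[0,0,-0.03],0]
    - [0.05,[0,0,-0.035],0]
    - [0.05,[0,0,-0.03],0]
    - [0.05,[0,0,-0.02],0]
    - [0.05,[0,0,-0.0175],0]
    - [0.05,[0,0,0],0]

```text
clock: 4.55
position: [0.4621, -0.3615, 0.1151]
ee_rot: [0.702, -0.701, 0.091, -0.089]
contact_force: [-0.7, 0.2, 0.1]
width: 0.0501
```

>>> jog_arm:
  force: 40
  targets:
    - [0.03,[0,0,0],0]
    - [0.02,[0,0,0],0]
    - [0.01,[0,0,0],0]
    - [0.01,[0,0,0],0]
    - [0.01,[0,0,0],0]
    - [0.01,[0,0,0],0]

```text
clock: 5.3
position: [0.4637, -0.364, 0.1171]
ee_rot: [-0.701, 0.702, -0.09, 0.091]
contact_force: [-0.3, 1.2, 6.3]
width: 0.0192
```

>>> jog_arm:
  targets:
    - [0.01,[0,0,0.01],0]
    - [0.01,[0,0,0.03],0]
    - [0.01,[0,0,0.03],0]
    - [0.01,[0,0,0.03],0]
    - [0.01,[0,0,0.025],0]
    - [0.01,[0,0,0],0]

```text
clock: 6.05
position: [0.4637, -0.3645, 0.2428]
ee_rot: [-0.7, 0.702, -0.089, 0.091]
contact_force: [-0.2, -0.7, -1.9]
width: 0.0197
```

```bash
python3 - <<'E'
from h import *
s=manip.get_state(); print(s['position'],s['contact_force'],s['moment'],s['width'])
im,d=get_image('wrist'); save(im,'w2');P=cloud(d,camera_model('wrist'))
im,d=get_image('scene'); save(cv2.resize(im[60:240,180:460],None,fx=2.8,fy=2.8),'s2');
im,d=get_image('top'); save(cv2.resize(im[205:305,380:500],None,fx=5,fy=5),'t2');P=cloud(d,camera_model('top'))
E
```

```text
[ 0.46369006 -0.36449263  0.24281063] [-0.18069333 -0.68084538 -1.91755199] [-0.05276665 -0.00218578  0.00040476] 0.01968901574542017
```

View pics/w2.png

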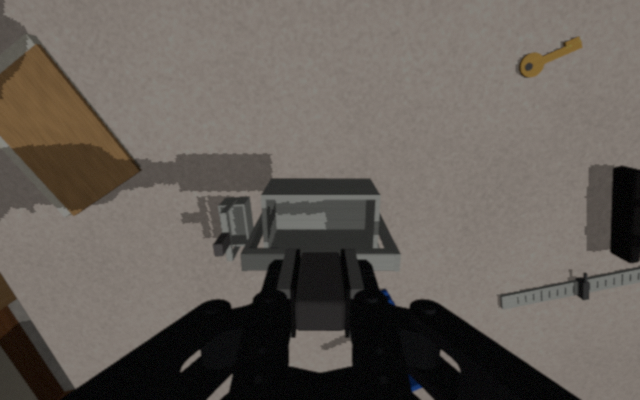

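View pics/s2.png

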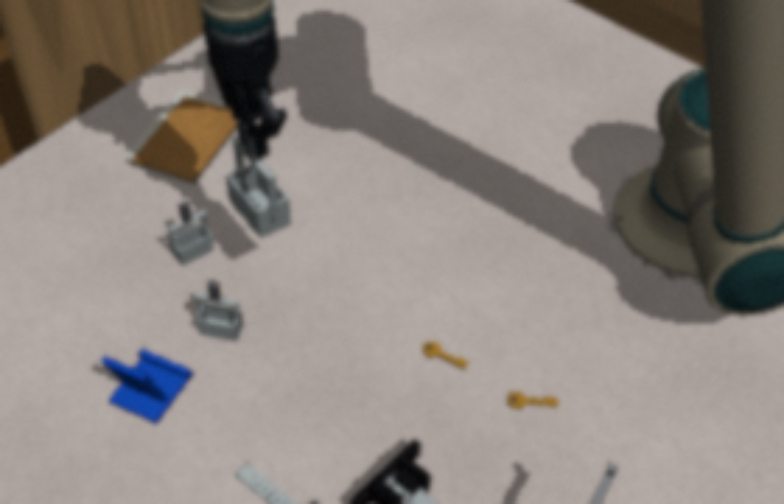

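```bash
cat > m.py <<'E'
from h import *
s=manip.get_state(); im,d=get_image('wrist'); cm=camera_model('wrist');P=cloud(d,cm)
p=P.reshape(-1,3)-s['position']; p=p[(abs(p[:,0])<.06)&(abs(p[:,1])<.06)]
print(s['position'])
hist=np.histogram(p[:,2],np.arange(-.13,.01,.004)); print([(round(b,3),int(h)) for h,b in zip(*hist)])
k=p[(p[:,2]<-.02)&(p[:,2]>-.029)]; print('bartop',k.mean(0),cv2.minAreaRect(k[:,:2].astype(np.float32)),np.median(k[:,2]))
# box rim
k=p[(p[:,2]<-.066)&(p[:,2]>-.08)]; print('rim',k.mean(0),cv2.minAreaRect(k[:,:2].astype(np.float32)),np.percentile(k[:,2],[50,90]))
E
python3 m.py
```

```text
[ 0.46226688 -0.36304472  0.23934106]
[(np.float64(-0.13), 0), (np.float64(-0.126), 0), (np.float64(-0.122), 0), (np.float64(-0.118), 513), (np.float64(-0.114), 2486), (np.float64(-0.11), 359), (np.float64(-0.106), 404), (np.float64(-0.102), 382), (np.float64(-0.098), 457), (np.float64(-0.094), 446), (np.float64(-0.09), 495), (np.float64(-0.086), 496), (np.float64(-0.082), 441), (np.float64(-0.078), 337), (np.float64(-0.074), 1244), (np.float64(-0.07), 80), (np.float64(-0.066), 59), (np.float64(-0.062), 58), (np.float64(-0.058), 72), (np.float64(-0.054), 71), (np.float64(-0.05), 71), (np.float64(-0.046), 62), (np.float64(-0.042), 58), (np.float64(-0.038), 50), (np.float64(-0.034), 81), (np.float64(-0.03), 438), (np.float64(-0.026), 1351), (np.float64(-0.022), 146), (np.float64(-0.018), 149), (np.float64(-0.014), 272), (np.float64(-0.01), 376), (np.float64(-0.006), 457), (np.float64(-0.002), 495), (np.float64(0.002), 531)]
bartop [-0.00035816 -0.00113296 -0.02421479] ((0.0008097300305962563, -0.0014702826738357544), (0.08229517191648483, 0.012778816744685173), 75.17582702636719) -0.023663752842097388
rim [-0.0102308   0.00160973 -0.07298016] ((5.2848830819129944e-05, -0.0012196153402328491), (0.08239477127790451, 0.041315820068120956), 75.35653686523438) [-0.07182744 -0.07057383]
```

>>> jog_arm:
  targets:
    - [0.01,[-0.001,0.015,0],0.03]
    - [0.01,[-0.001,0.03,0],0.03]
    - [0.01,[-0.001,0.04,0],0.03]
    - [0.01,[-0.002,0.04,0],0.03]
    - [0.01,[-0.002,0.04,0],0.03]
    - [0.01,[-0.002,0.04,0],0.03]
    - [0.01,[-0.001,0.04,0],0.03]
    - [0.01,[-0.001,0.04,0],0.03]
    - [0.01,[-0.001,0.04,0],0.03]
    - [0.01,[-0.001,0.04,0],0.03]

```text
clock: 7.5
position: [0.4487, 0.0034, 0.2403]
ee_rot: [0.707, -0.707, -0.016, 0.017]
contact_force: [0.0, 0.2, -1.7]
width: 0.0198
```

>>> jog_arm:
  targets:
    - [0.01,[-0.001,0.04,0],0.03]
    - [0.01,[-0.001,0.04,-0.005],0.03]
    - [0.01,[-0.002,0.035,-0.01],0.03]
    - [0.01,[-0.001,0.025,-0.01],0.03]
    - [0.01,[-0.001,0.015,-0.005],0.03]
    - [0.01,[-0.001,0.007,-0.003],0.033]
    - [0.01,[0,0,-0.002],0]
    - [0.01,[0,0,0],0]

```text
clock: 8.5
position: [0.4431, 0.1626, 0.2059]
ee_rot: [-0.702, 0.703, 0.08, -0.08]
contact_force: [1.4, -0.2, -1.4]
width: 0.0197
```

```bash
cat > m2.py <<'E'
from h import *
import sys
tag=sys.argv[1]
S=[];
im,d=get_image('wrist'); cm=camera_model('wrist');P=cloud(d,cm); save(im,'w'+tag); S.append(manip.get_state()['position'])
im2,d2=get_image('top'); S.append(manip.get_state()['position']); P2=cloud(d2,camera_model('top')); save(cv2.resize(im2[160:270,190:350],None,fx=4.5,fy=4.5,interpolation=cv2.INTER_CUBIC),'t'+tag)
im3,d3=get_image('scene'); S.append(manip.get_state()['position']); save(cv2.resize(im3[170:310,300:480],None,fx=4,fy=4,interpolation=cv2.INTER_CUBIC),'s'+tag)
np.savez('/tmp/'+tag+'.npz',P=P,P2=P2)
tcp=np.mean(S,0); print('tcp',tcp.round(4),manip.get_state()['contact_force'].round(2),manip.get_state()['clock'],manip.get_state()['qpos'].round(2))
for nm,PP in(('wrist',P),('top',P2)):
    p=PP.reshape(-1,3); r=p-tcp
    n=(abs(r[:,0])<.06)&(abs(r[:,1])<.06)
    for nn,lo,hi in(('bartop',-.031,-.021),('rim',-.08,-.066)):
        k=p[n&(r[:,2]>lo)&(r[:,2]<hi)]
        if len(k)>20: print(nm,nn,len(k),np.median(k[:,2]).round(4),cv2.minAreaRect(k[:,:2].astype(np.float32)))
    q=p[(p[:,0]>.515)&(p[:,0]<.58)&(p[:,1]>.16)&(p[:,1]<.22)&(p[:,2]>.143)&(p[:,2]<.158)]
    if len(q)>10:
        l=cv2.fitLine(q[:,:2].astype(np.float32),cv2.DIST_HUBER,0,.01,.01).ravel(); print(nm,'hookang',len(q),np.degrees(np.arctan(l[1]/l[0])).round(2),'y at .551',(l[3]+(.551-l[2])*l[1]/l[0]).round(4),'z',np.median(q[:,2]).round(4))
    t=p[(p[:,0]>.48)&(p[:,0]<.53)&(p[:,1]>.15)&(p[:,1]<.2)&(p[:,2]>.159)&(p[:,2]<.17)]
    if len(t)>3: print(nm,'tip',t.min(0).round(4),t.max(0).round(4))
E
python3 m2.py 3
```

```text
tcp [0.4432 0.1627 0.206 ] [-0.95 -0.33 -1.02] 8.65 [ 0.2   0.15  1.78 -0.    1.21 -1.59]
wrist bartop 1871 0.1824 ((0.44438666105270386, 0.16171321272850037), (0.012314043007791042, 0.0822194516658783), 13.048051834106445)
wrist rim 1872 0.1343 ((0.44354864954948425, 0.16134187579154968), (0.041457656770944595, 0.0820513516664505), 12.933734893798828)
wrist hookang 384 12.72 y at .551 0.1873 z 0.1511
wrist tip [0.5007 0.1716 0.1616] [0.5114 0.1823 0.1661]
top rim 54 0.1341 ((0.4291996657848358, 0.1519034206867218), (0.020713772624731064, 0.07696513831615448), 29.995351791381836)
top hookang 103 14.36 y at .551 0.1881 z 0.151
top tip [0.5056 0.1739 0.1595] [0.5108 0.1781 0.1675]
```

View pics/t3.png

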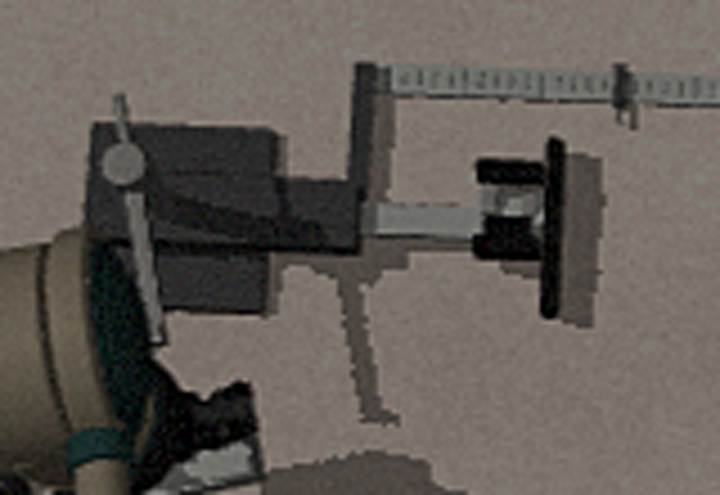

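View pics/s3.png

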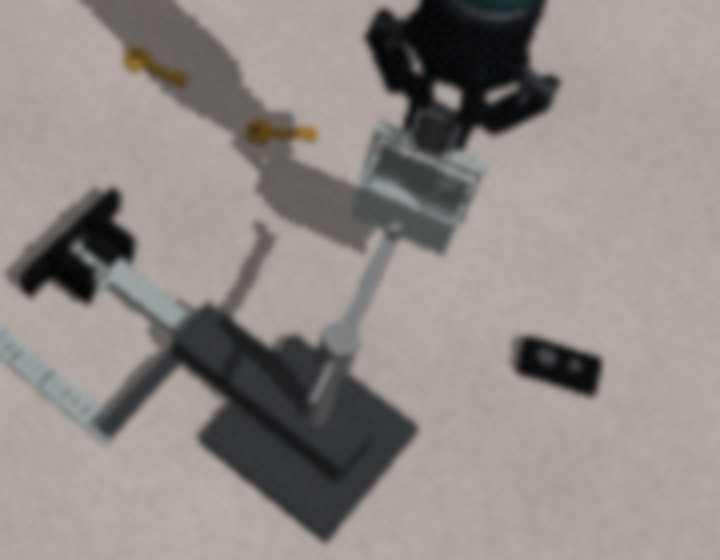

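View pics/w3.png

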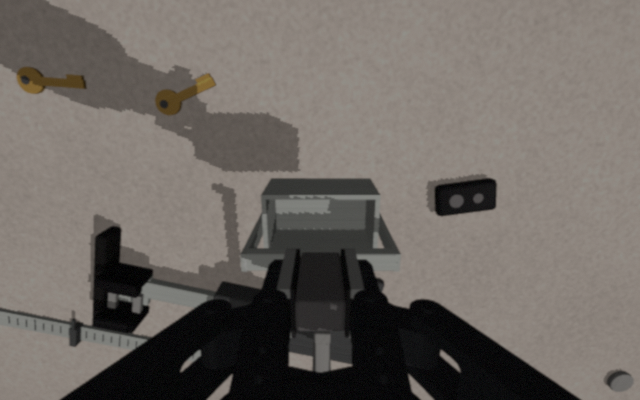

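Caddy held level: bar underside at 0.174, rim at 0.134, and the tip top (0.165) and hook (about 0.142–0.15) fit through the opening. Bar and hook yaw agree at 13°. Moving in along the hook.

>>> jog_arm:
  targets:
    - [0.01,[0.012,0.003,0],0]
    - [0.01,[0.012,0.003,0],0]
    - [0.01,[0.012,0.003,0],0]
    - [0.01,[0.012,0.003,0],0]
    - [0.01,[0.012,0.003,0],0]
    - [0.01,[0.012,0.003,0],0]
    - [0.01,[0.012,0.003,0],0]
    - [0.01,[0.012,0.003,0],0]
    - [0.01,[0.01,0.002,0],0]
    - [0.01,[0,0,0],0]

```text
clock: 9.9
position: [0.5498, 0.1894, 0.2057]
ee_rot: [0.703, -0.703, -0.08, 0.08]
contact_force: [-0.4, -0.3, -2.2]
width: 0.0197
```

```bash
python3 m2.py 4
```

```text
tcp [0.5487 0.1892 0.2057] [ 0.61  0.22 -1.89] 10.05 [ 0.21  0.31  1.56  0.    1.27 -1.59]
wrist bartop 1877 0.182 ((0.5500757694244385, 0.18830589950084686), (0.012136030942201614, 0.08232590556144714), 12.773056030273438)
wrist rim 1696 0.1339 ((0.5491850972175598, 0.18812020123004913), (0.0415828675031662, 0.0821509137749672), 13.06678295135498)
wrist hookang 1190 13.22 y at .551 0.1874 z 0.1508
wrist tip [0.5009 0.1716 0.1594] [0.5104 0.1825 0.1662]
top rim 60 0.1331 ((0.5487563014030457, 0.18734176456928253), (0.036358870565891266, 0.07870408147573471), 13.261446952819824)
top hookang 61 18.03 y at .551 0.1901 z 0.1506
top tip [0.5033 0.1738 0.1618] [0.5111 0.1827 0.1687]
```

View pics/s4.png

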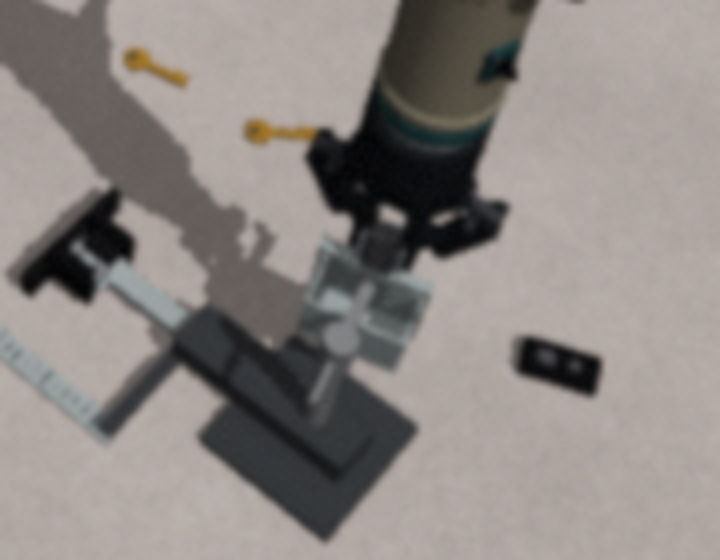

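View pics/w4.png

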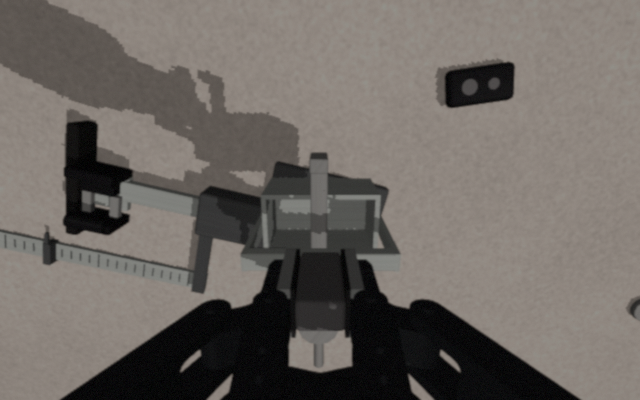

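The scene shows the hook passing through the handle opening with the bar over the seat. The wrist view agrees, with the hook centred at column 319. Lowering.

>>> jog_arm:
  targets:
    - [0.01,[0,0,-0.008],0]
    - [0.01,[0,0,-0.007],0]
    - [0.01,[0,0,-0.005],0]
    - [0.01,[0,0,-0.002],0]
    - [0.01,[0,0,0],0]
    - [0.01,[0,0,0],0]

```text
clock: 10.8
position: [0.5492, 0.1894, 0.184]
ee_rot: [0.703, -0.702, -0.08, 0.08]
contact_force: [0.4, 0.3, -2.0]
width: 0.0195
```

>>> jog_arm:
  targets:
    - [0.01,[0,0,-0.001],0]
    - [0.01,[0,0,0],0]

```text
clock: 11.05
position: [0.549, 0.1893, 0.1829]
ee_rot: [0.703, -0.703, -0.08, 0.08]
contact_force: [0.5, 0.2, -2.1]
width: 0.0199
```

```bash
python3 m2.py 5
```

```text
tcp [0.549  0.1893 0.1829] [-0.49 -0.53 -1.42] 11.2 [ 0.21  0.33  1.6   0.    1.22 -1.59]
wrist bartop 2217 0.1592 ((0.5567893981933594, 0.1900915950536728), (0.07825414836406708, 0.09178034961223602), 64.75690460205078)
wrist rim 1663 0.1112 ((0.5492938160896301, 0.1880291849374771), (0.04158296808600426, 0.0821295827627182), 13.089799880981445)
wrist hookang 1550 17.56 y at .551 0.1897 z 0.1512
wrist tip [0.5017 0.1717 0.1592] [0.5106 0.1826 0.1666]
top bartop 38 0.1554 ((0.5555747747421265, 0.16893544793128967), (0.04007307440042496, 0.10283946245908737), 88.7457275390625)
top rim 66 0.1107 ((0.5678355693817139, 0.19158291816711426), (0.07567770034074783, 0.07778094708919525), 12.926960945129395)
top hookang 58 13.83 y at .551 0.1882 z 0.1505
top tip [0.5029 0.1741 0.1597] [0.5115 0.1834 0.168 ]
```

Bar top is at 0.159 (seated would be about 0.158). Another 1–1.5 mm to go.

>>> jog_arm:
  targets:
    - [0.01,[0,0,-0.001],0]
    - [0.01,[0,0,0],0]
    - [0.01,[0,0,0],0]

```text
clock: 11.58
position: [0.5491, 0.1893, 0.182]
ee_rot: [0.703, -0.703, -0.08, 0.08]
contact_force: [-0.4, 0.3, -0.1]
width: 0.0196
```

>>> jog_arm:
  targets:
    - [0.01,[0,0,-0.0005],0]
    - [0.01,[0,0,0],0]
    - [0.021,[0,0,0],0]
    - [0.025,[0,0,0],0]
    - [0.03,[0,0,0],0]
    - [0.04,[0,0,0],0]
    - [0.04,[0,0,0],0]

```text
clock: 12.45
position: [0.549, 0.1893, 0.1812]
ee_rot: [0.703, -0.703, -0.08, 0.08]
contact_force: [-0.1, -0.5, 0.5]
width: 0.04
```

```bash
python3 m2.py 6
```

```text
tcp [0.549  0.1893 0.1813] [ 0.62 -0.08 -0.66] 12.6 [ 0.21  0.33  1.6   0.    1.21 -1.59]
wrist bartop 2982 0.1557 ((0.5571277737617493, 0.19015789031982422), (0.07844972610473633, 0.09203944355249405), 64.8362045288086)
wrist rim 1767 0.1102 ((0.5498517751693726, 0.18797388672828674), (0.04217049106955528, 0.08180000633001328), 12.91529369354248)
wrist hookang 1641 22.74 y at .551 0.1914 z 0.1512
wrist tip [0.5017 0.1717 0.159 ] [0.511  0.1826 0.1668]
top bartop 44 0.1531 ((0.5563479065895081, 0.16938480734825134), (0.040732044726610184, 0.10464230179786682), 89.47454833984375)
top rim 61 0.1092 ((0.5682930946350098, 0.19106803834438324), (0.07584040611982346, 0.07647146284580231), 12.117133140563965)
top hookang 61 12.49 y at .551 0.1873 z 0.1503
top tip [0.5032 0.1746 0.1619] [0.5112 0.1826 0.168 ]
```

View pics/w6.png

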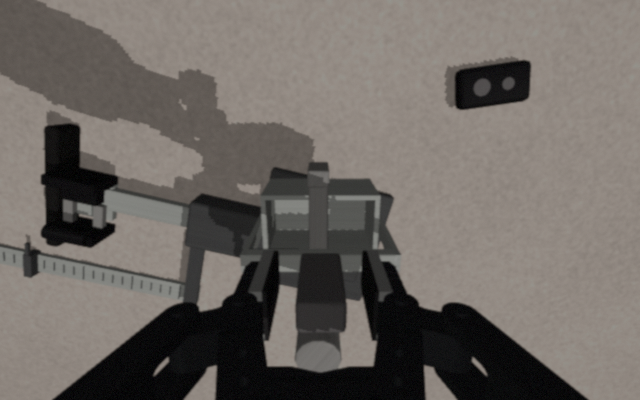

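Caddy hangs on the hook and the fingers at columns 265 and 375 are clear of the tab. Lifting straight up.

>>> jog_arm:
  targets:
    - [0.04,[0,0,0.01],0]
    - [0.04,[0,0,0.02],0]
    - [0.04,[0,0,0.03],0]
    - [0.04,[0,0,0.04],0]
    - [0.04,[0,0,0.02],0]
    - [0.04,[0,0,0],0]

```text
clock: 13.35
position: [0.55, 0.1895, 0.3038]
ee_rot: [0.703, -0.702, -0.082, 0.078]
contact_force: [0.7, -1.1, -0.6]
width: 0.0402
```

```bash
python3 m2.py 7; python3 - <<'E'
from h import *
z=np.load('/tmp/7.npz')
for n in('P','P2'):
    P=z[n].reshape(-1,3)
    def B(x0,x1,y0,y1,z0,z1): 
        return P[(P[:,0]>x0)&(P[:,0]<x1)&(P[:,1]>y0)&(P[:,1]<y1)&(P[:,2]>z0)&(P[:,2]<z1)]
    for nm,b in(('foot',(.53,.68,-.06,-.03,.024,.045)),('plates',(.56,.66,-.035,.02,.048,.058)),('cheek',(.57,.595,-.03,.015,.048,.058)),('lever',(.612,.66,-.03,.015,.048,.068)),('mark',(.68,.72,-.12,-.04,.0105,.02)),('strip',(.68,.72,-.16,.06,.004,.009))):
        k=B(*b)
        if len(k)>4: print(n,nm,len(k),k.min(0).round(4),k.max(0).round(4),[np.round(a,4) for a in cv2.minAreaRect(k[:,:2].astype(np.float32))])
E
```

```text
tcp [0.5487 0.1893 0.3011] [-0.27  0.45 -0.17] 13.5 [ 0.21  0.26  1.4   0.    1.48 -1.59]
wrist hookang 1025 -74.89 y at .551 0.1656 z 0.1521
wrist tip [0.5006 0.1716 0.1611] [0.5096 0.1818 0.1654]
top hookang 100 10.67 y at .551 0.1882 z 0.1515
top tip [0.5036 0.1731 0.159 ] [0.5111 0.1829 0.1698]
P foot 916 [ 0.5431 -0.0488  0.024 ] [ 0.6545 -0.0302  0.043 ] [array([ 0.5988, -0.0391]), array([0.0182, 0.1113]), np.float64(89.3033)]
P plates 686 [ 0.5773 -0.0349  0.048 ] [0.6357 0.0072 0.058 ] [array([ 0.6065, -0.0137]), array([0.042 , 0.0582]), np.float64(89.2694)]
P cheek 310 [ 0.5773 -0.03    0.048 ] [0.5877 0.0072 0.0551] [array([ 0.5825, -0.0114]), array([0.0371, 0.0101]), np.float64(89.0559)]
P lever 397 [ 0.6199 -0.0298  0.048 ] [0.6357 0.007  0.0604] [array([ 0.6278, -0.0115]), array([0.0371, 0.0153]), np.float64(88.3174)]
P mark 128 [ 0.6805 -0.0873  0.0107] [ 0.7091 -0.0786  0.0148] [array([ 0.6948, -0.083 ]), array([0.0285, 0.0087]), np.float64(0.2388)]
P strip 1189 [ 0.6834 -0.16    0.004 ] [0.7092 0.0599 0.009 ] [array([ 0.6973, -0.0501]), array([0.2201, 0.0257]), np.float64(88.1623)]
P2 foot 185 [ 0.5465 -0.0466  0.025 ] [ 0.6561 -0.0302  0.0425] [array([ 0.6014, -0.0381]), array([0.0161, 0.1097]), np.float64(89.155)]
P2 plates 99 [ 0.5798 -0.0329  0.0481] [0.6386 0.0078 0.058 ] [array([ 0.6093, -0.0125]), array([0.0396, 0.0582]), np.float64(88.2334)]
P2 cheek 50 [ 0.5798 -0.0287  0.0481] [0.5906 0.0078 0.058 ] [array([ 0.5856, -0.0105]), array([0.0366, 0.0107]), np.float64(88.2206)]
P2 lever 71 [ 0.623  -0.0276  0.049 ] [0.6386 0.0065 0.0647] [array([ 0.6308, -0.0105]), array([0.0156, 0.0341]), np.float64(0.2196)]
P2 mark 28 [ 0.6821 -0.1146  0.0105] [ 0.712  -0.062   0.0176] [array([ 0.7   , -0.0884]), array([0.0286, 0.0501]), np.float64(18.1601)]
P2 strip 396 [ 0.6813 -0.1587  0.004 ] [0.7199 0.0582 0.009 ] [array([ 0.7005, -0.0502]), array([0.217 , 0.0386]), np.float64(89.9285)]
```

View pics/s7.png

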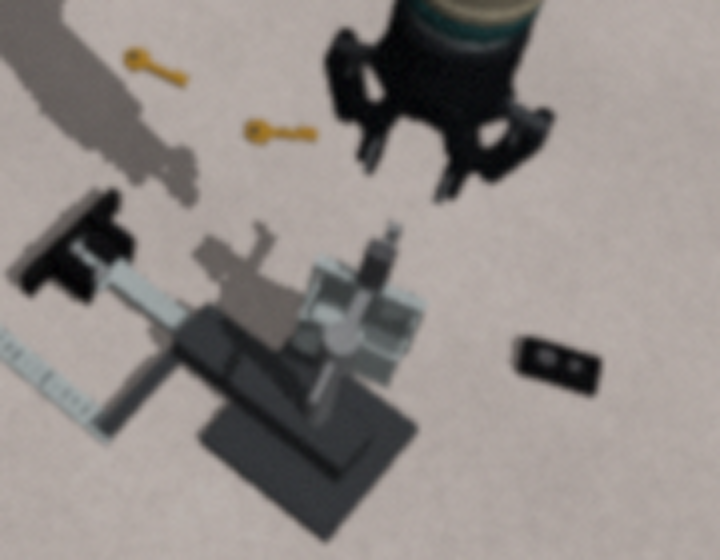

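View pics/w7.png

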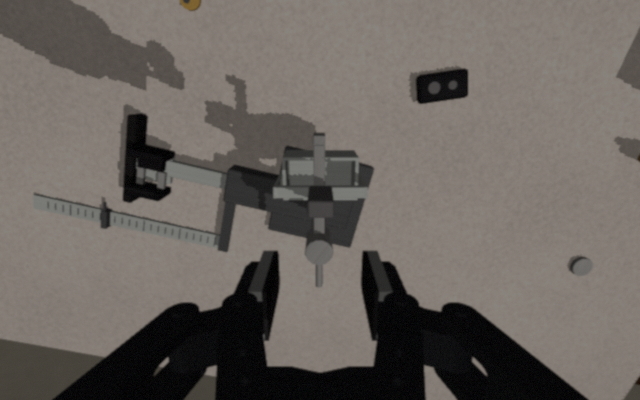

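Caddy hangs on the hook alone. Now turning to the rack's x axis and moving over the leg grip.

>>> jog_arm:
  targets:
    - [0.04,[0.005,-0.01,0],-0.18]
    - [0.04,[0.006,-0.02,0],-0.18]
    - [0.05,[0.006,-0.025,0],-0.18]
    - [0.06,[0.006,-0.025,0],-0.18]
    - [0.07,[0.006,-0.025,0],-0.18]
    - [0.085,[0.006,-0.025,0],-0.18]
    - [0.085,[0.006,-0.025,-0.02],-0.18]
    - [0.085,[0.006,-0.025,-0.03],-0.18]
    - [0.085,[0.005,-0.012,-0.03],-0.18]
    - [0.085,[0.002,-0.007,-0.02],-0.18]

```text
clock: 14.75
position: [0.6017, -0.0104, 0.1981]
ee_rot: [0.497, -0.499, 0.504, -0.501]
contact_force: [0.0, 0.0, 0.2]
width: 0.0848
```

>>> jog_arm:
  targets:
    - [0.085,[0,0,-0.02],-0.013]
    - [0.085,[0,0,0],0]
    - [0.085,[0,0,0],0]

```text
clock: 15.12
position: [0.603, -0.0096, 0.1813]
ee_rot: [0.496, -0.496, 0.504, -0.504]
contact_force: [-0.3, 0.0, 0.8]
width: 0.0851
```

```bash
cat > m3.py <<'E'
from h import *
import sys
from scipy.spatial.transform import Rotation as R
tag=sys.argv[1]; S=[]
im,d=get_image('wrist'); P1=cloud(d,camera_model('wrist')); save(im,'w'+tag); S.append(manip.get_state()['position'])
im,d=get_image('top'); P2=cloud(d,camera_model('top')); save(cv2.resize(im[150:270,190:370],None,fx=4.4,fy=4.4,interpolation=cv2.INTER_CUBIC),'t'+tag); S.append(manip.get_state()['position'])
im,d=get_image('scene'); save(cv2.resize(im[170:310,250:450],None,fx=4,fy=4,interpolation=cv2.INTER_CUBIC),'s'+tag);P3=cloud(d,camera_model('scene')); S.append(manip.get_state()['position'])
s=manip.get_state(); q=s['ee_rot']; z=R.from_quat([q[1],q[2],q[3],q[0]]).as_matrix()[:,2]
print('tcp',np.mean(S,0).round(4),'jaw',np.degrees(np.arctan2(z[1],z[0])).round(2),'F',s['contact_force'].round(2),'w',s['width'].round(4),'t',s['clock'],s['qpos'].round(2))
np.savez('/tmp/'+tag+'.npz',P=P1,P2=P2,P3=P3)
for n,PP in(('wrist',P1),('top',P2),('scene',P3)):
    P=PP.reshape(-1,3)
    for nm,b in(('foot',(.53,.675,-.14,-.02,.0305,.0385)),('plates',(.55,.66,-.12,.02,.048,.062)),('mark',(.68,.712,-.12,-.04,.0108,.018))):
        k=P[(P[:,0]>b[0])&(P[:,0]<b[1])&(P[:,1]>b[2])&(P[:,1]<b[3])&(P[:,2]>b[4])&(P[:,2]<b[5])]
        if len(k)>6: print(n,nm,len(k),k.min(0).round(4),k.max(0).round(4),'med',np.median(k,0).round(4),[np.round(a,4) for a in cv2.minAreaRect(k[:,:2].astype(np.float32))])
E
python3 m3.py 8
```

```text
Traceback (most recent call last):
  File "m3.py", line 9, in <module>
    print('tcp',np.mean(S,0).round(4),'jaw',np.degrees(np.arctan2(z[1],z[0])).round(2),'F',s['contact_force'].round(2),'w',s['width'].round(4),'t',s['clock'],s['qpos'].round(2))
                                                                                                                           ^^^^^^^^^^^^^^^^
AttributeError: 'float' object has no attribute 'round'
```

View pics/w8.png

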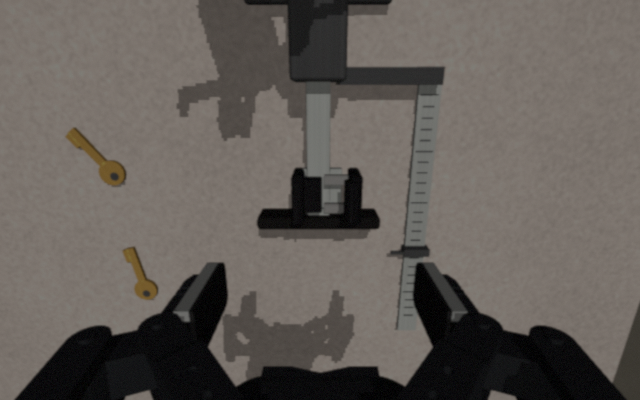

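View pics/t8.png

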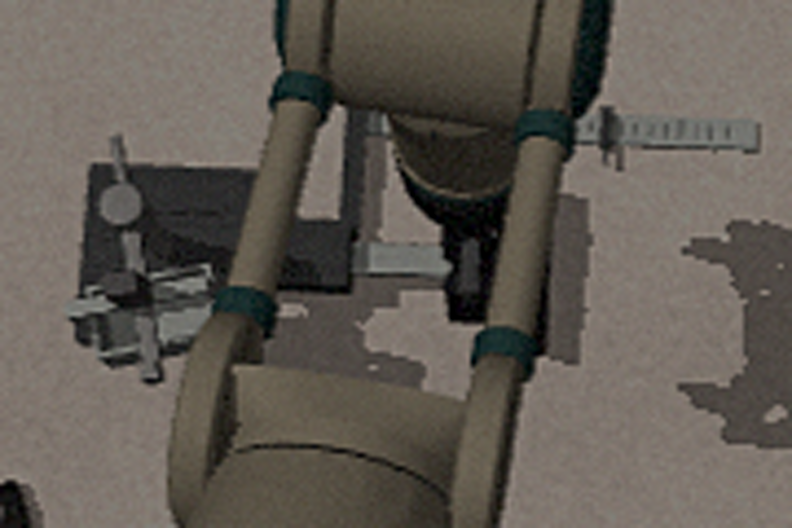

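Wrist view (up = +y, right = +x): the foot bar is at rows 210–228, the grip plates span columns 292–361, and the rider sits at (410,251).

```bash
sed -i "s/s\['width'\].round(4)/round(s['width'],4)/" m3.py; python3 m3.py 8b
```

```text
tcp [ 0.6034 -0.0096  0.1821] jaw -0.85 F [-0.22  0.36 -0.28] w 0.0852 t 15.425 [-0.13  0.36  1.55  0.    1.23 -0.12]
wrist foot 1536 [ 0.545  -0.0474  0.0306] [ 0.6564 -0.0221  0.0369] med [ 0.6061 -0.0397  0.0346] [array([ 0.6008, -0.0343]), array([0.0248, 0.1114]), np.float64(89.1346)]
wrist plates 1458 [ 0.5788 -0.0342  0.0481] [0.6371 0.0082 0.0614] med [ 0.6239 -0.0113  0.0556] [array([ 0.6079, -0.0129]), array([0.0416, 0.0581]), np.float64(89.0196)]
wrist mark 242 [ 0.6801 -0.0855  0.0108] [ 0.7104 -0.0771  0.0167] med [ 0.6962 -0.0805  0.0147] [array([ 0.6952, -0.0813]), array([0.008 , 0.0303]), np.float64(88.9615)]
top foot 29 [ 0.5459 -0.0455  0.0307] [ 0.603  -0.0398  0.0383] med [ 0.571  -0.0428  0.0345] [array([ 0.5744, -0.0425]), array([0.0571, 0.0056]), np.float64(1.3251)]
top mark 20 [ 0.6806 -0.1176  0.0109] [ 0.7113 -0.068   0.0175] med [ 0.6944 -0.0798  0.0155] [array([ 0.6903, -0.0922]), array([0.0464, 0.0284]), np.float64(63.3676)]
scene foot 79 [ 0.5491 -0.0439  0.0306] [ 0.6585 -0.0201  0.0383] med [ 0.6046 -0.0378  0.0332] [array([ 0.6037, -0.0319]), array([0.1094, 0.0238]), np.float64(0.1932)]
scene plates 100 [ 0.5796 -0.0304  0.0485] [0.6388 0.011  0.0613] med [ 0.6277 -0.0095  0.0542] [array([ 0.6092, -0.0096]), array([0.0591, 0.0413]), np.float64(0.3756)]
scene mark 18 [ 0.6802 -0.0843  0.0112] [ 0.7107 -0.075   0.0177] med [ 0.6973 -0.0795  0.0137] [array([ 0.6955, -0.0799]), array([0.0304, 0.009 ]), np.float64(1.8804)]
```

Everything agrees: plates 58 mm wide at yaw −0.95°, leg axis at x ≈ 0.601, required draw ≈ 0.039 m. Descending astride the plates.

>>> jog_arm:
  targets:
    - [0.085,[0,0,-0.03],0]
    - [0.085,[0,0,-0.03],0]
    - [0.085,[0,0,-0.03],0]
    - [0.085,[0,0,-0.025],0]
    - [0.085,[0,0,-0.02],0]
    - [0.085,[0,0,-0.01],0]
    - [0.085,[0,0,-0.006],0]
    - [0.085,[0,0,0],0]

```text
clock: 16.42
position: [0.6032, -0.0097, 0.0306]
ee_rot: [-0.496, 0.496, -0.504, 0.504]
contact_force: [-0.4, 0.1, 0.8]
width: 0.0849
```

```bash
python3 m3.py 9
```

```text
tcp [ 0.6035 -0.0097  0.031 ] jaw -0.86 F [ 0.61 -0.36 -0.47] w 0.0853 t 16.575 [-0.13  0.51  1.73 -0.    0.9  -0.12]
wrist foot 4640 [ 0.5513 -0.0472  0.0305] [ 0.6541 -0.02    0.0383] med [ 0.6081 -0.0373  0.0349] [array([ 0.6028, -0.0334]), array([0.0271, 0.1029]), np.float64(89.684)]
wrist plates 9145 [ 0.5501 -0.0342  0.048 ] [0.6598 0.0088 0.062 ] med [ 0.6241 -0.0062  0.0555] [array([ 0.6048, -0.0126]), array([0.0422, 0.1097]), np.float64(89.0608)]
top mark 15 [ 0.6816 -0.1087  0.0108] [ 0.7117 -0.0796  0.0174] med [ 0.6936 -0.0824  0.0147] [array([ 0.6996, -0.0898]), array([0.0278, 0.0305]), np.float64(18.7835)]
scene plates 61 [ 0.5576 -0.0184  0.0482] [0.6598 0.0096 0.062 ] med [6.289e-01 4.000e-04 5.290e-02] [array([ 0.6087, -0.0046]), array([0.1021, 0.028 ]), np.float64(0.37)]
scene mark 16 [ 0.6852 -0.0844  0.0108] [ 0.7117 -0.0764  0.0168] med [ 0.7005 -0.0803  0.0133] [array([ 0.6984, -0.0804]), array([0.0077, 0.0266]), np.float64(89.0485)]
```

View pics/w9.png

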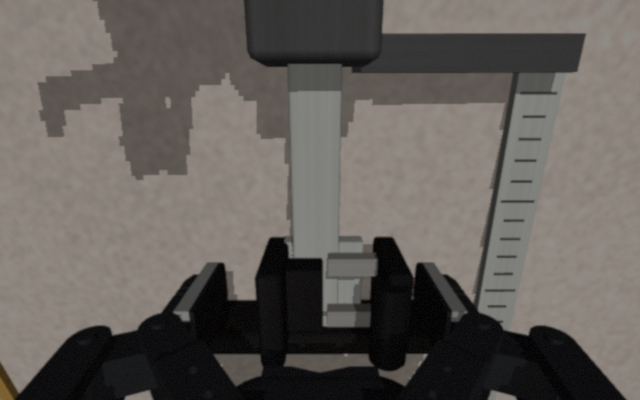

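View pics/s9.png

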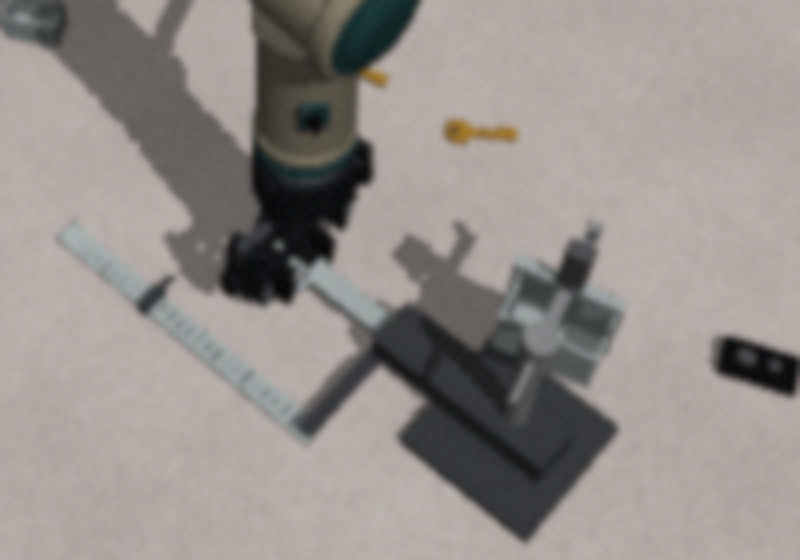

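>>> jog_arm:
  targets:
    - [0.085,[0,-0.006,0],0]
    - [0.085,[0,-0.006,0],0]
    - [0.085,[0,-0.005,0],0]
    - [0.085,[0,-0.005,0],0]
    - [0.085,[0,-0.005,0],0]
    - [0.085,[0,-0.005,0],0]
    - [0.085,[-0.001,-0.005,0],0]
    - [0.085,[0,-0.003,0],0]
    - [0.085,[0,0,0],0]

```text
clock: 17.7
position: [0.6021, -0.0503, 0.0303]
ee_rot: [-0.496, 0.496, -0.504, 0.504]
contact_force: [2.0, 1.8, 0.5]
width: 0.0849
```

```bash
python3 m3.py 10
```

```text
tcp [ 0.6017 -0.05    0.0302] jaw -0.86 F [0.69 2.   1.46] w 0.0851 t 17.85 [-0.2   0.51  1.73 -0.    0.9  -0.18]
wrist foot 6794 [ 0.5457 -0.0745  0.0305] [ 0.6576 -0.02    0.0385] med [ 0.6087 -0.0588  0.0346] [array([ 0.6016, -0.0472]), array([0.0544, 0.1119]), np.float64(89.8938)]
wrist plates 9615 [ 0.5501 -0.0635  0.048 ] [ 0.658  -0.0184  0.062 ] med [ 0.6233 -0.0403  0.0553] [array([ 0.6041, -0.0407]), array([0.0442, 0.108 ]), np.float64(89.0678)]
wrist mark 757 [ 0.684  -0.0863  0.0108] [ 0.7114 -0.0767  0.0165] med [ 0.6984 -0.0794  0.0145] [array([ 0.6978, -0.0809]), array([0.0095, 0.0276]), np.float64(87.2114)]
top foot 19 [ 0.5628 -0.0706  0.0318] [ 0.5895 -0.0624  0.0378] med [ 0.5749 -0.0677  0.035 ] [array([ 0.5756, -0.0676]), array([0.0062, 0.0272]), np.float64(77.6959)]
top plates 15 [ 0.5798 -0.0287  0.0484] [ 0.5901 -0.0202  0.0588] med [ 0.5842 -0.0233  0.0551] [array([ 0.5849, -0.0245]), array([0.0103, 0.0083]), np.float64(1.6991)]
scene foot 64 [ 0.5569 -0.0705  0.0307] [ 0.6535 -0.0212  0.0382] med [ 0.604  -0.0396  0.0353] [array([ 0.6048, -0.0436]), array([0.0487, 0.0964]), np.float64(82.6049)]
scene plates 102 [ 0.5532 -0.0581  0.0481] [ 0.6587 -0.0163  0.0603] med [ 0.6266 -0.0348  0.0533] [array([ 0.6067, -0.0345]), array([0.0409, 0.1058]), np.float64(84.0652)]
scene mark 18 [ 0.6848 -0.0845  0.0108] [ 0.7107 -0.0749  0.0172] med [ 0.6984 -0.0787  0.0138] [array([ 0.6977, -0.0796]), array([0.009 , 0.0257]), np.float64(85.311)]
```

View pics/w10.png

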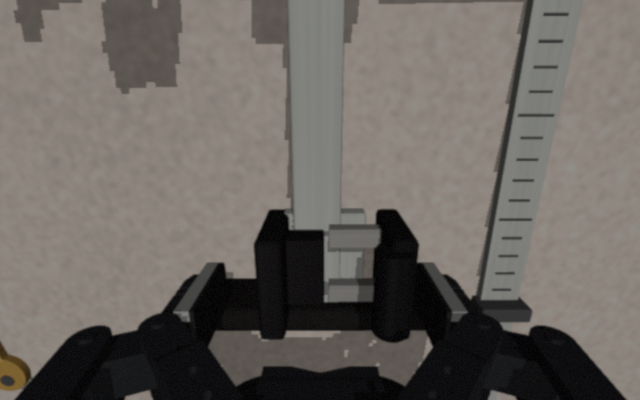

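View pics/s10.png

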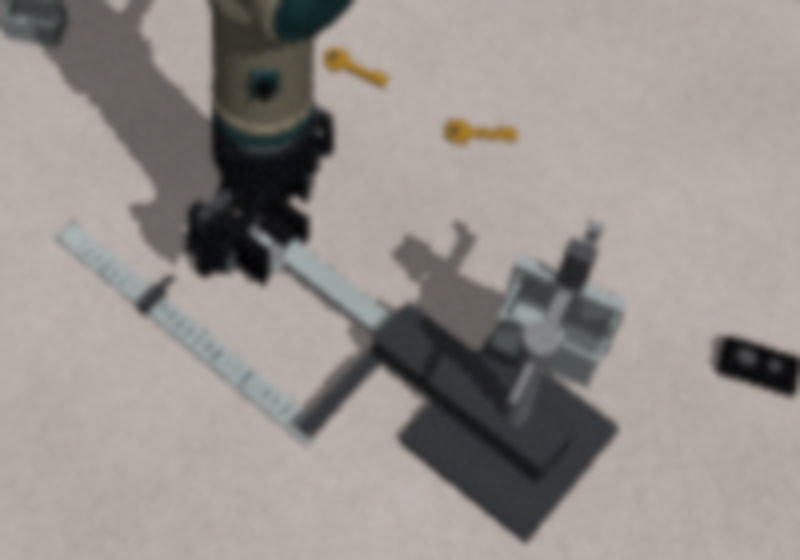

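View pics/t10.png

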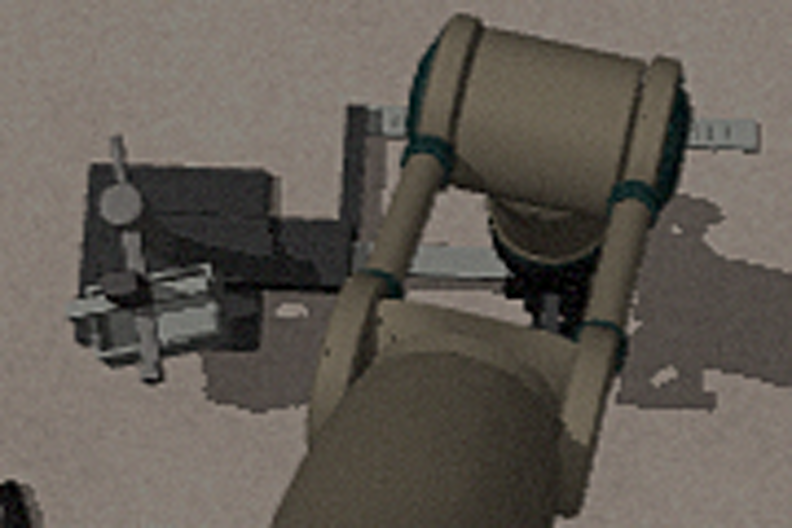

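```bash
cat > f.py <<'E'
from h import *
import sys
z=np.load('/tmp/'+sys.argv[1]+'.npz'); a=np.radians(-.95)
for n in('P','P3'):
    P=z[n].reshape(-1,3); P=P[~np.isnan(P[:,0])]
    # rack axes
    X=P[:,0]*np.cos(a)+P[:,1]*np.sin(a); Y=-P[:,0]*np.sin(a)+P[:,1]*np.cos(a); Z=P[:,2]
    def sel(x0,x1,y0,y1,z0,z1):
        m=(X>x0)&(X<x1)&(Y>y0)&(Y<y1)&(Z>z0)&(Z<z1); return X[m],Y[m],Z[m]
    def ed(nm,s):
        x,y,zz=s
        if len(y)>8: print(n,nm,len(y),'X',np.percentile(x,[1,99]).round(4),'Y',np.percentile(y,[1,50,99]).round(4))
    ed('cheek top',sel(.572,.595,-.12,.03,.05,.057))
    ed('lever top',sel(.612,.642,-.12,.03,.05,.062))
    ed('foot mid',sel(.594,.612,-.12,-.015,.031,.0375))
    ed('foot L',sel(.563,.578,-.12,-.015,.031,.0375))
    ed('mark',sel(.681,.715,-.12,-.03,.0115,.018))
E
for t in 8b 9 10; do echo $t; python3 f.py $t; done
```

```text
8b
P cheek top 592 X [0.5792 0.589 ] Y [-0.0231 -0.002   0.0175]
P lever top 839 X [0.6221 0.6366] Y [-0.0227 -0.0012  0.0175]
P foot mid 291 X [0.594  0.6119] Y [-0.0363 -0.0292 -0.0156]
P foot L 210 X [0.5633 0.5777] Y [-0.0366 -0.0302 -0.0252]
P mark 233 X [0.6814 0.7115] Y [-0.0736 -0.0691 -0.0658]
P3 cheek top 38 X [0.5821 0.5914] Y [-0.0204 -0.0011  0.0202]
P3 lever top 56 X [0.6242 0.6388] Y [-0.019   0.0011  0.0194]
P3 foot mid 15 X [0.5948 0.6108] Y [-0.0327 -0.0269 -0.017 ]
P3 foot L 11 X [0.5632 0.5754] Y [-0.0343 -0.0271 -0.0222]
P3 mark 15 X [0.6826 0.7117] Y [-0.0722 -0.0678 -0.0634]
9
P cheek top 2614 X [0.5796 0.5894] Y [-0.0223  0.0004  0.0178]
P lever top 3785 X [0.6223 0.6367] Y [-0.0198  0.0022  0.018 ]
P foot mid 1038 X [0.5943 0.6119] Y [-0.0361 -0.028  -0.0154]
P foot L 629 X [0.5632 0.575 ] Y [-0.0361 -0.0289 -0.0246]
P3 cheek top 17 X [0.5815 0.5903] Y [-0.      0.0107  0.0188]
P3 lever top 20 X [0.6254 0.6387] Y [-0.0077  0.0112  0.0162]
P3 mark 13 X [0.6866 0.7128] Y [-0.071  -0.0674 -0.065 ]
10
P cheek top 2871 X [0.5791 0.589 ] Y [-0.0499 -0.0271 -0.0091]
P lever top 4125 X [0.6219 0.6363] Y [-0.0468 -0.0253 -0.0091]
P foot mid 1669 X [0.5941 0.6119] Y [-0.0632 -0.0529 -0.0151]
P foot L 651 X [0.5632 0.5748] Y [-0.0634 -0.0562 -0.0518]
P mark 705 X [0.6859 0.7115] Y [-0.0737 -0.0681 -0.0655]
P3 cheek top 33 X [0.5799 0.5904] Y [-0.0423 -0.023  -0.007 ]
P3 lever top 42 X [0.625  0.6394] Y [-0.0392 -0.0201 -0.0066]
P3 foot mid 20 X [0.5945 0.6117] Y [-0.0579 -0.0347 -0.0168]
P3 mark 15 X [0.6866 0.7119] Y [-0.0715 -0.0671 -0.0635]
```

Remaining draw by wrist camera is 12.0 mm (scene camera: about 11.5). Advancing.

>>> jog_arm:
  targets:
    - [0.085,[0,-0.004,0],0]
    - [0.085,[0,-0.004,0],0]
    - [0.085,[0,-0.003,0],0]
    - [0.085,[0,-0.001,0],0]
    - [0.085,[0,0,0],0]
    - [0.085,[0,0,0],0]

```text
clock: 18.6
position: [0.6016, -0.0619, 0.0302]
ee_rot: [0.496, -0.497, 0.504, -0.504]
contact_force: [-0.6, 1.4, -0.2]
width: 0.0849
```

```bash
python3 m3.py 11 | head -1; python3 f.py 11; python3 - <<'E'
from h import *
P=np.load('/tmp/11.npz')['P'].reshape(-1,3);P=P[~np.isnan(P[:,0])]
for z0 in np.arange(.02,.075,.008):
    k=P[(P[:,2]>z0)&(P[:,2]<z0+.008)&(P[:,1]>-.08)&(P[:,1]<-.03)]
    L=k[(k[:,0]>.53)&(k[:,0]<.572)]; Rr=k[(k[:,0]>.639)&(k[:,0]<.68)]
    print(z0.round(3), len(L),len(L) and (L[:,0].max().round(4),L[:,1].min().round(4),L[:,1].max().round(4)), len(Rr),len(Rr) and (Rr[:,0].min().round(4),Rr[:,1].min().round(4),Rr[:,1].max().round(4)))
E
```

```text
tcp [ 0.6016 -0.0618  0.0302] jaw -0.85 F [-1.34  2.33  0.18] w 0.0855 t 18.75 [-0.22  0.51  1.73 -0.    0.9  -0.2 ]
P cheek top 2867 X [0.5794 0.5892] Y [-0.0616 -0.0389 -0.0209]
P lever top 4130 X [0.6222 0.6366] Y [-0.0587 -0.0371 -0.0208]
P foot mid 1783 X [0.5941 0.6119] Y [-0.0748 -0.0642 -0.0247]
P foot L 673 X [0.5632 0.575 ] Y [-0.0752 -0.0678 -0.0634]
P mark 927 X [0.6817 0.7113] Y [-0.0736 -0.069  -0.0656]
P3 cheek top 26 X [0.5814 0.5903] Y [-0.0543 -0.0353 -0.0191]
P3 lever top 38 X [0.6244 0.6382] Y [-0.0535 -0.0325 -0.0192]
P3 foot mid 24 X [0.5952 0.61  ] Y [-0.0717 -0.0358 -0.0235]
P3 mark 15 X [0.6819 0.7127] Y [-0.0722 -0.0681 -0.0635]
0.02 320 (np.float64(0.572), np.float64(-0.0743), np.float64(-0.0548)) 0 0
0.028 1066 (np.float64(0.572), np.float64(-0.08), np.float64(-0.0505)) 389 (np.float64(0.6421), np.float64(-0.08), np.float64(-0.0519))
0.036 600 (np.float64(0.5717), np.float64(-0.0788), np.float64(-0.0503)) 584 (np.float64(0.6431), np.float64(-0.079), np.float64(-0.0515))
0.044 691 (np.float64(0.5598), np.float64(-0.0736), np.float64(-0.0502)) 706 (np.float64(0.6432), np.float64(-0.0748), np.float64(-0.0516))
0.052 818 (np.float64(0.5598), np.float64(-0.0732), np.float64(-0.0504)) 799 (np.float64(0.6432), np.float64(-0.0752), np.float64(-0.0518))
0.06 685 (np.float64(0.5595), np.float64(-0.067), np.float64(-0.0495)) 695 (np.float64(0.6432), np.float64(-0.0672), np.float64(-0.0509))
0.068 1235 (np.float64(0.5624), np.float64(-0.0565), np.float64(-0.0479)) 1251 (np.float64(0.6407), np.float64(-0.0748), np.float64(-0.049))
```

View pics/w11.png

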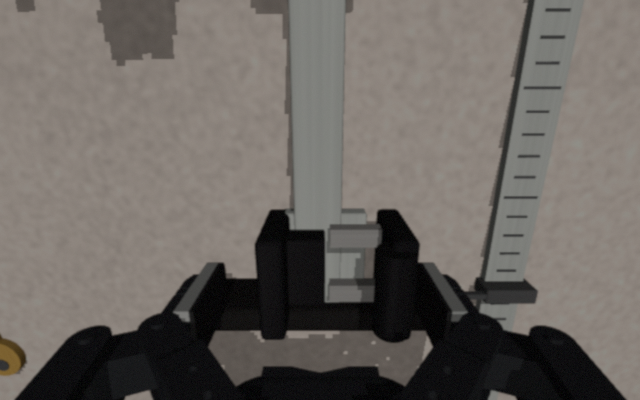

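Foot bar centre Y is −0.0694 and the rider −0.0696 (rack axes), so it is on the mark. Centring x by −1 mm, pausing, then closing gradually.

>>> jog_arm:
  force: 40
  targets:
    - [0.085,[-0.001,0,0],0]
    - [0.085,[0,0,0],0]
    - [0.085,[0,0,0],0]
    - [0.085,[0,0,0],0]
    - [0.085,[0,0,0],0]
    - [0.085,[0,0,0],0]
    - [0.085,[0,0,0],0]
    - [0.085,[0,0,0],0]
    - [0.085,[0,0,0],0]
    - [0.085,[0,0,0],0]

```text
clock: 20.0
position: [0.6011, -0.0617, 0.0304]
ee_rot: [-0.496, 0.496, -0.504, 0.504]
contact_force: [1.4, 1.7, 0.8]
width: 0.0852
```

>>> jog_arm:
  targets:
    - [0.078,[0,0,0],0]
    - [0.073,[0,0,0],0]
    - [0.069,[0,0,0],0]
    - [0.065,[0,0,0],0]
    - [0.061,[0,0,0],0]
    - [0.057,[0,0,0],0]
    - [0.053,[0,0,0],0]
    - [0.049,[0,0,0],0]
    - [0.047,[0,0,0],0]
    - [0.047,[0,0,0],0]

```text
clock: 21.25
position: [0.6021, -0.062, 0.0317]
ee_rot: [-0.497, 0.496, -0.503, 0.505]
contact_force: [2.2, 1.5, 7.5]
width: 0.0471
```

```bash
python3 m3.py 12 | head -1; python3 f.py 12
```

```text
tcp [ 0.6021 -0.062   0.0317] jaw -0.85 F [2.43 2.49 8.58] w 0.0471 t 21.4 [-0.22  0.51  1.73 -0.    0.9  -0.2 ]
P cheek top 3346 X [0.574  0.5892] Y [-0.0624 -0.042  -0.0211]
P lever top 4511 X [0.6122 0.6367] Y [-0.0606 -0.0408 -0.021 ]
P foot mid 1982 X [0.5943 0.6118] Y [-0.0743 -0.0581 -0.0248]
P foot L 132 X [0.5655 0.5751] Y [-0.0469 -0.046  -0.0417]
P mark 919 X [0.6816 0.7115] Y [-0.074  -0.0691 -0.0657]
P3 cheek top 35 X [0.5763 0.5915] Y [-0.0551 -0.0399 -0.0203]
P3 lever top 37 X [0.6147 0.6407] Y [-0.0545 -0.0327 -0.0194]
P3 foot mid 20 X [0.5955 0.6113] Y [-0.0515 -0.0283 -0.0232]
P3 mark 18 X [0.6868 0.7123] Y [-0.0718 -0.0683 -0.063 ]
```

View pics/w12.png

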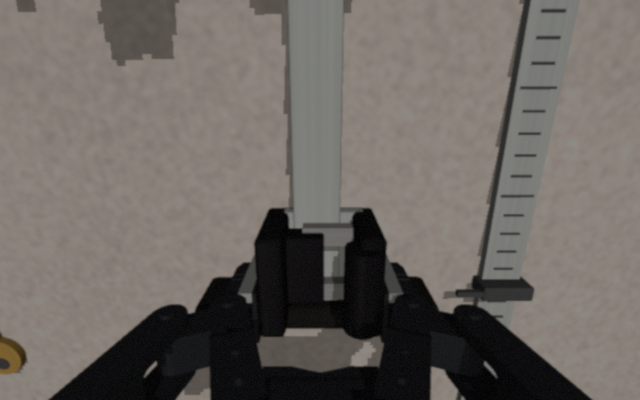

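>>> jog_arm:
  targets:
    - [0.045,[0,0,0],0]
    - [0.043,[0,0,0],0]
    - [0.04,[0,0,0],0]
    - [0.036,[0,0,0],0]
    - [0.036,[0,0,0],0]
    - [0.036,[0,0,0],0]

```text
clock: 22.15
position: [0.6002, -0.0618, 0.0318]
ee_rot: [0.496, -0.497, 0.504, -0.504]
contact_force: [-1.5, 1.8, 11.5]
width: 0.043
```

```bash
python3 m3.py 13 | head -1; python3 f.py 13
```

```text
tcp [ 0.6002 -0.0618  0.0318] jaw -0.86 F [-1.76  1.5  11.71] w 0.0428 t 22.3 [-0.22  0.51  1.73 -0.    0.91 -0.2 ]
P cheek top 3290 X [0.5742 0.5892] Y [-0.0622 -0.0418 -0.0209]
P lever top 3609 X [0.6121 0.6392] Y [-0.0614 -0.0407 -0.0208]
P foot mid 1680 X [0.5944 0.6114] Y [-0.0743 -0.0574 -0.0246]
P foot L 135 X [0.5659 0.5755] Y [-0.0468 -0.0459 -0.0415]
P mark 949 X [0.6816 0.7115] Y [-0.0742 -0.0691 -0.0658]
P3 cheek top 36 X [0.5762 0.5912] Y [-0.0539 -0.038  -0.0202]
P3 lever top 37 X [0.6121 0.6361] Y [-0.0526 -0.0319 -0.0199]
P3 foot mid 12 X [0.5942 0.6052] Y [-0.0507 -0.0276 -0.0211]
P3 mark 20 X [0.6822 0.7138] Y [-0.0717 -0.0679 -0.0626]
```

View pics/w13.png

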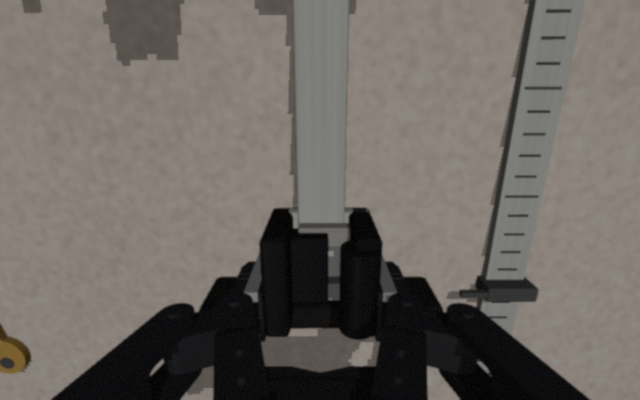

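View pics/s13.png

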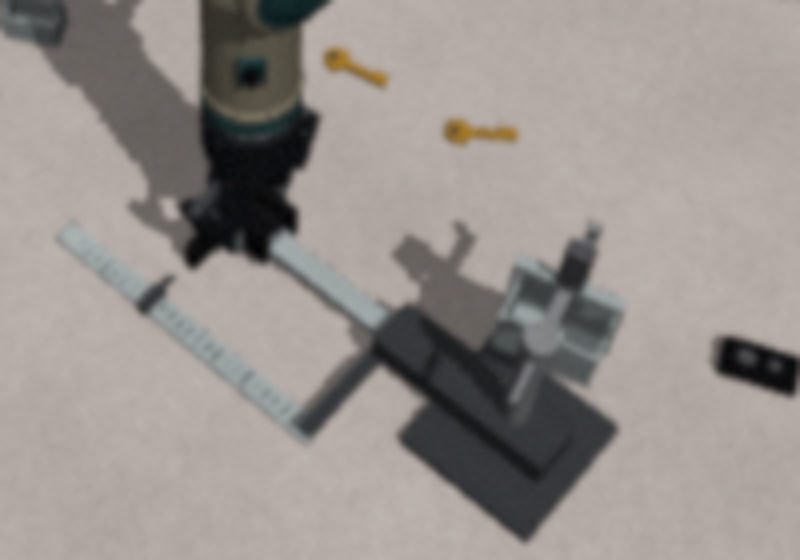

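Fingers have stalled at 43 mm (closed is 44 mm), foot centre is −0.0698 against the rider's −0.0700, and the caddy still hangs. A short hold to check nothing creeps, then hand in.

>>> jog_arm:
  targets:
    - [0.036,[0,0,0],0]
    - [0.036,[0,0,0],0]
    - [0.036,[0,0,0],0]
    - [0.036,[0,0,0],0]

```text
clock: 22.8
position: [0.6002, -0.0618, 0.0318]
ee_rot: [0.496, -0.497, 0.504, -0.504]
contact_force: [-2.0, 1.2, 10.8]
width: 0.0431
```

```bash
python3 m3.py 14 | head -1; python3 f.py 14|grep -v P3; python3 - <<'E'
from h import *
P=np.load('/tmp/14.npz')['P'].reshape(-1,3);k=P[(P[:,2]>.05)&(P[:,2]<.057)&(P[:,1]>-.043)&(P[:,1]<-.03)&(P[:,0]>.56)&(P[:,0]<.65)]
print('plates outer',np.percentile(k[:,0],[.5,99.5]))
sign_off()
E
```

```text
tcp [ 0.6002 -0.0618  0.0318] jaw -0.86 F [-2.56  2.19 11.17] w 0.0427 t 22.95 [-0.22  0.51  1.73 -0.    0.91 -0.2 ]
P cheek top 3271 X [0.5741 0.5892] Y [-0.0621 -0.0418 -0.021 ]
P lever top 3606 X [0.6121 0.6392] Y [-0.0615 -0.0408 -0.0208]
P foot mid 1670 X [0.5944 0.6115] Y [-0.0744 -0.0574 -0.0246]
P foot L 141 X [0.566  0.5754] Y [-0.0467 -0.0458 -0.0415]
P mark 943 X [0.6817 0.7115] Y [-0.0742 -0.0691 -0.0657]
plates outer [0.57887324 0.62215349]
the job is handed in; nothing more can be done
```

The job is handed in at about 23 s of the 61 s allowed; `sign_off` gives no verdict.

- **Caddy:** I hung the largest caddy by its handle on the hook and let go. The last scene picture shows it still hanging there.
- **Leg:** I drew the leg out about 39 mm with the lever open and held it at the mark for more than a second before closing. At the end the foot bar was within about 0.3 mm of the rider by the wrist camera. The scene camera, which is coarser, agreed to 1–2 mm before the lever was closed. After closing it no longer gave a usable foot-bar reading.
- **Lever:** It is squeezed shut and still gripped with 40 N. The plates measure about 43–44 mm across, against 44 mm when closed, and the fingers stopped at 43 mm. Nothing crept over the last half second.
- **Loose things:** I never moved near the keys, fob or phone stand. The keys and fob look unmoved in the last close-up; the phone stand was outside that crop, so I did not re-check it.
- **Vertical force:** About 11 N remains on the tool from the fingers swinging forward as they closed, well under the limits.

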